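# Close the tin in the screw press

### The job

Push the tray with the tin fully home under the screw of the press. Then turn the red-ended T-handle clockwise, about half a turn at a time from alternate ends, until the screw has pressed the lid fully home on the tin; feel for it and stop as soon as it is home, because overtightening dents the tin. Leave the screw bearing on the lid, do not touch the tin or lid with the robot, and leave the other things on the table alone.

Things in the scene. Friction and masses are not known exactly. Their poses are not given: they have to be found in the camera images.
- press: Grey bench screw press, fixed. Origin on the screw axis at table height; z up. Base plate 12 mm high, x -158 to +78 mm, y +-88 mm. Two posts at y = +-72 mm carry a bridge along y, 36 mm wide in x, top 156 mm above the table (post nuts to 164 mm, screw nut to 166 mm). The tray slides in along +x of this frame.
- tray (a joint): Travel of the steel tray along the press's +x, m: 0 fully out, 0.060 fully home against its solid stop, the tin then under the screw. Slides with 3 N friction and stays where it is left.
- tray_handle (a point): Middle of the upper part of the outer (-x) face of the black upright tray handle, 80 mm above the table. The handle is 12 mm thick in x, 50 mm wide in y, from 14 to 94 mm above the table. Push it along the press's +x; with the tray home this point is at press x = -106 mm, y = 0; with the tray out at x = -166 mm.
- tee: T-handle of the screw. Origin on the screw axis at the middle of the bar; x along the bar, z up. Steel bar 12 mm thick, red 18 mm balls centred 57 mm from the axis at both ends, hub radius 12 mm. Starts 210 to 215 mm above the table. Clockwise seen from above lowers it, 24 mm a turn. Stays where it is left.
- tin: Loose square blue tin, 72 x 72 x 55 mm, in a nest on the tray (tray floor 18 mm above the table, nest 76 mm square). Origin: centre of its underside; z up.
- lid: Brass-coloured press-on lid on the tin, flange 74 x 74 x 6 mm, held by friction (25 N to move). Origin: centre of the flange's underside, z up. It starts 5 to 8 mm proud: origin 60 to 63 mm above the tin's origin; home it is 55 mm above the tin's origin, flange on the rim. Only the foot may press it.
- shaker: Bystander: grey shaker, 62 mm across, 96 mm high; origin at the centre of its underside.
- prep_cup: Bystander: small grey cup, 70 mm across, 45 mm high; origin at the centre of its underside.
- spice_jar_1: Bystander: spice jar, 45 mm across, 106 mm high; origin at the centre of its underside.
- spice_jar_2: Bystander: spice jar with dark cap, 44 mm across, 105 mm high; origin at the centre of its underside.
- grip (a point): Point on the bar 42 mm from the screw axis, on the tee's +x side. Sideways force here: about 3 N turns the free screw, 5 to 9 N while it presses the lid down; once the lid is home it climbs steeply, past 13 N at once and past 20 N within 10 degrees. The tin dents when the foot presses with more than 70 N (about 25 N here), some 15 degrees after the lid is home.
- foot (a point): Centre of the underside of the screw's foot, a disc of radius 24 mm fixed to the T-handle 114 mm below its origin; it turns with it and rubs on the lid as it presses. It starts 9 to 17 mm higher than the lid.

How it is judged:
By the outcome, as a careful person would: the job done as asked, in the order asked, and still so for the second after the job is handed in, with the robot touching nothing.
It also fails if it takes over 72 s, if anything falls off the work surface, if the arm or the gripper's body presses on something with over 40 N, if the wrist force passes 120 N, or if a joint passes its speed limit or range.

### The arm

A 7-joint arm with a two-finger parallel gripper is mounted at the origin on a cart in front of the work surface, level with it; the furniture and walls round the work are solid. World frame = base frame: x ahead of the robot, y to its left, z up, the work surface at z = 0. Lengths are in m, angles in rad, forces in N, time in s.
With the tool pointing down it reaches from about 0.4 to 0.925 m from the base axis. Payload 5.6 kg.
Tool frame: the origin (TCP) lies at the very end of the fingers, on their centre line; the grasp point (between the pads) lies 19 mm behind it; z points along the fingers, y is the line along which they close (so a half turn about z gives the same grasp; the last joint's range is limited). The gripper opens to 85 mm and grips with 20 to 120 N. Pads are 22 mm wide; open, the fingers measure 114 mm over their backs; the gripper's body (76 mm by 85 mm) begins 54 mm behind the grasp point. The pads swing forward as they close: fully open they stand 13 mm farther back than shut.
Start: joints at [-0.043, 0.468, -0.012, 1.603, 0.006, 1.071, -0.056], TCP at [0.65, -0, 0.231] pointing down, gripper open.
Joint ranges: [-2.53, 2.53], [-0.31, 2.02], [-1.57, 1.55], [0.28, 2.44], [-1.29, 4.43], [0.15, 1.84], [-2.92, 2.92]. Speed limits (rad/s): [2.57, 2.57, 3.14, 3.14, 3.14, 3.14, 3.14].

### API

Orientations are given as a unit quaternion [w, x, y, z].
In Python, from workcell import manip, cams, boxes_of, masks_of gives the robot as it stands. The module is installed in compiled form; this text tells all that it offers.
- The arm moves only by the tool drive_tool, never from a script. Its argument "motion" is a list of rows, each a list of 7 numbers: the gripper's target within -1 to 1 (shut at 1, half-way at 0, fully open at -1), then the shift along the world's x, y, z in m, then the turn, a rotation vector about the world's x, y, z in degrees. A call has 1 to 12 rows; each row is the pose to reach, as a shift and turn from the pose commanded when the call began; what a row does not reach only later rows make up. A row lasts 1/10 s, in which the tool goes at most 50 mm and 8.59 degrees, less where a joint would pass 70% of its speed; a pose out of reach is approached as far as the arm can. A call with a gripper value outside its range is refused whole. The fingers move at their own pace and stop on an object; the grip force is fixed at half the most. Time passes only in rows, so rows that repeat a pose let the fingers close. It gives the time, the measured TCP pose, the force, the opening and the grip force at its end, in the units of the state.
- manip.sense(): the state, without advancing time (a new reading comes with each control period).
- cams.grab_frame(name): name is "scene" or "side" or "wrist"; returns the picture (420x560x3 uint8, blue, green, red); there is no depth.
- cams.calibration(name): a dict with "K" (3x3 intrinsics, pixels), "distortion" ([k1, k2, p1, p2, k3] as OpenCV has them; the pictures are not rectified), "world_to_cam" (4x4, takes a point from world to camera coordinates). Camera axes: x right, y up, looking along -z (the intrinsics and any distortion apply to the point x, -y, -z); pixel columns grow to the right and rows downward; lengths in m; the calibration is good to about 2 mm. A picture is of the moment at which its call begins: read the wrist's pose just before it. calibration takes no time and is no camera call; for the wrist camera it gives the pose at the moment of the call.
- manip.hand_in(): hands the job in; it is judged then, once.
Trained networks look in the newest picture that a camera, given by its name, has taken for a name from the list of things; names that differ only in an ending like _2 or _b are one class to them, and where a whole thing is asked for, a point or a joint stands for the part that bears it (a point fixed in the world has none). Each returns a list of dicts, best first, with "p" (0 to 1); they miss things now and then, are a little off and sometimes report something else, mostly with a low value. They report only what shows in the picture. A call takes as long as a camera call.
- boxes_of(target, camera): "centre" ([column, row] in pixels, amid what is visible of it).
- masks_of(target, camera): "region" (420x560 bool, what is visible of it) and "centre" ([column, row] in pixels, amid what is visible of it).
The state is a dict: "t": time; "q": joint angles; "dq": joint speeds; "joint_torque": joint torques, N m; "tcp_pos": TCP position; "orientation": TCP orientation; "contact_force": force on the tool from outside, world axes, zero at the start; "moment": the same for the moment, N m; "finger_gap": opening from 0.0 (shut) to 1.0 (fully open); "finger_force": force on a finger pad.
Only numpy, scipy, OpenCV 4.12 (cv2) and the standard library are available. Lean on these libraries where they do the work, as an engineer would, in place of code of your own. Each camera call takes 0.05 s, during which the arm holds its last target. There are 200 camera calls.

## Working session

There is one attempt and no reset: what is moved stays moved. The work goes in short steps, Python scripts to look and compute and a tool call to move; the robot and the scene stay as the last step left them, time stands still between calls to the robot, and variables do not carry over. Pictures are saved under pics/ and viewed, at most 10 in all, crops included, and the job is handed in when it is done.

Besides the shell and the picture viewer there is one more tool, called after ">>>" as a command line: name --pt "numbers of a row" for each row, then --argument value for the rest. drive_tool: Moves the arm, as the interface text tells. Its arguments: {"type":"object","properties":{"motion":{"type":"array"}},"required":["motion"]}

```bash
mkdir -p pics; cat > h.py <<'E'
import numpy as np, cv2
from workcell import manip, cams, boxes_of, masks_of
def cal(n):
    c=cams.calibration(n); return np.array(c["K"]),np.array(c["distortion"]),np.array(c["world_to_cam"])
def ray(n,px):
    K,d,T=cal(n); u=cv2.undistortPoints(np.array([[px]],float),K,d)[0,0]
    R=T[:3,:3]; o=-R.T@T[:3,3]; v=R.T@np.array([u[0],-u[1],-1]); return o,v/np.linalg.norm(v)
def atz(n,px,z):
    o,v=ray(n,px); return o+v*(z-o[2])/v[2]
def tri(obs):
    A=np.zeros((3,3));b=np.zeros(3)
    for n,p in obs:
        o,v=ray(n,p);P=np.eye(3)-np.outer(v,v);A+=P;b+=P@o
    return np.linalg.solve(A,b)
def proj(n,X):
    K,d,T=cal(n);c=T[:3,:3]@np.asarray(X,float)+T[:3,3]
    return cv2.projectPoints(np.array([[c[0],-c[1],-c[2]]]),np.zeros(3),np.zeros(3),K,d)[0][0,0]
E
python3 - <<'E'
from h import *
ims=[]
for n in("scene","side"):
    im=cams.grab_frame(n); cv2.imwrite(f"pics/{n}0.png",im)
    for t in("press","tray_handle","tee","tin","lid","shaker","prep_cup","spice_jar_1"):
        print(n,t,[(np.round(b["centre"]).tolist(),round(b["p"],2)) for b in boxes_of(t,n)[:3]])
s=manip.sense();print(s["t"],s["orientation"])
E
```

```text
scene press [([271.0, 241.0], 0.71)]
scene tray_handle [([302.0, 222.0], 0.59), ([285.0, 235.0], 0.37)]
scene tee [([268.0, 195.0], 0.93)]
scene tin [([283.0, 236.0], 0.97)]
scene lid [([269.0, 194.0], 0.73), ([288.0, 230.0], 0.5)]
scene shaker [([251.0, 283.0], 0.57), ([211.0, 284.0], 0.35)]
scene prep_cup [([338.0, 216.0], 0.61)]
scene spice_jar_1 [([212.0, 282.0], 0.77), ([182.0, 285.0], 0.7)]
side press [([280.0, 255.0], 0.89), ([290.0, 198.0], 0.42)]
side tray_handle [([317.0, 285.0], 0.76)]
side tee [([293.0, 197.0], 0.65)]
side tin [([301.0, 255.0], 0.96), ([319.0, 355.0], 0.29)]
side lid [([302.0, 248.0], 0.68)]
side shaker [([220.0, 202.0], 0.96)]
side prep_cup [([319.0, 353.0], 0.71)]
side spice_jar_1 [([262.0, 171.0], 0.89), ([247.0, 180.0], 0.83)]
0.9 [ 2.23297848e-05  7.07144018e-01  7.07069541e-01 -3.33483994e-05]
```

View pics/scene0.png

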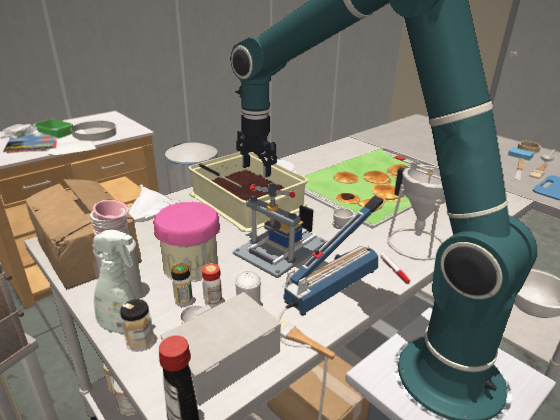

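View pics/side0.png

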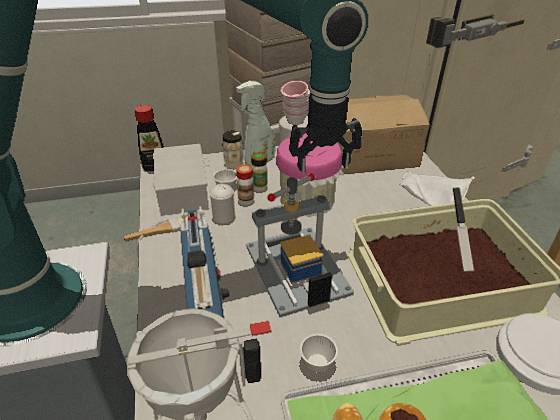

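The press sits mid-table with the handle facing the camera in the side view (~(319,290)). The red balls are at about (271,197) and (312,177) there. Scene view: balls ~(253,188) and (291,195), handle ~(306,217).

```bash
python3 - <<'E'
from h import *
a=cv2.imread("pics/scene0.png")[165:280,225:345]; b=cv2.imread("pics/side0.png")[165:315,235:365]
f=lambda i:cv2.resize(i,(400,int(i.shape[0]*400/i.shape[1])),interpolation=cv2.INTER_CUBIC)
a,b=f(a),f(b);h=max(len(a),len(b));o=np.zeros((h,800,3),np.uint8);o[:len(a),:400]=a;o[:len(b),400:]=b
cv2.imwrite("pics/crop.png",o)
for n,(r0,r1,c0,c1) in dict(scene=(165,215,225,345),side=(165,210,260,330)).items():
    im=cv2.imread(f"pics/{n}0.png").astype(int)
    m=((im[...,2]>110)&(im[...,2]>2.2*im[...,1])&(im[...,2]>2*im[...,0])).astype(np.uint8)
    z=np.zeros_like(m);z[r0:r1,c0:c1]=m[r0:r1,c0:c1]
    k,_,s,c=cv2.connectedComponentsWithStats(z); print(n,[(s[i].tolist(),c[i].round(1).tolist()) for i in range(1,k) if s[i,4]>4])
for n in("scene","side"):
    print(n, (-cal(n)[2][:3,:3].T@cal(n)[2][:3,3]).round(2))
E
```

```text
scene [([250, 185, 6, 5, 23], [252.4, 186.9]), ([290, 192, 5, 6, 24], [292.0, 194.3])]
side [([308, 173, 7, 7, 30], [311.7, 175.7]), ([268, 194, 7, 6, 30], [271.0, 196.6])]
scene [-0.24  0.71  0.76]
side [ 0.38 -0.77  0.77]
```

View pics/crop.png

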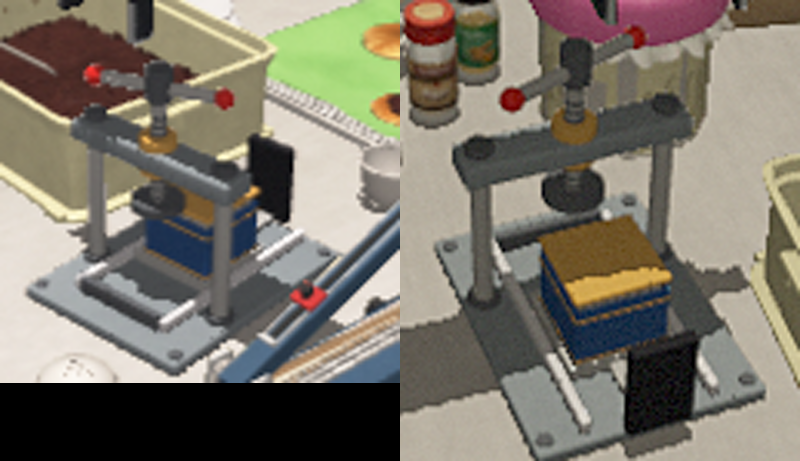

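```bash
python3 - <<'E'
from h import *
A=tri([("scene",(252.4,186.9)),("side",(311.7,175.7))]);B=tri([("scene",(292,194.3)),("side",(271,196.6))])
N1=tri([("scene",(253.2,198.6)),("side",(321.8,198.5))]);N2=tri([("scene",(293.4,213.9)),("side",(261.3,213.1))])
print("balls",A.round(4),B.round(4),(A+B)/2,np.linalg.norm(A-B)); print("nuts",N1.round(4),N2.round(4),(N1+N2)/2,np.linalg.norm(N1-N2))
C=((A+B)/2+(N1+N2)/2)/2; d=(N1-N2)[:2]; # press +-y axis
y=-d/np.linalg.norm(d); x=np.array([y[1],-y[0]]); print("x",x,"y",y,"yaw",np.degrees(np.arctan2(x[1],x[0])))
for tr in(0,):
  for xx in(-166,-154):
    for yy in(-25,25):
      P=np.r_[C[:2]+x*xx/1e3+y*yy/1e3,.094]; print(xx,yy,P.round(3),proj("side",P).round(1),proj("scene",P).round(1))
for xx,yy in((-158,-88),(-158,88),(78,-88),(78,88)):
  P=np.r_[C[:2]+x*xx/1e3+y*yy/1e3,.012];print(xx,yy,P.round(3),proj("side",P).round(1),proj("scene",P).round(1))
for n,o in (("shaker",.048),("prep_cup",.022)):
  pass
print("cup",tri([("scene",(342,216)),("side",(319,355))]).round(3),"tin corner etc")
E
```

```text
balls [0.6328 0.0239 0.2118] [ 0.53   -0.0308  0.2115] [ 0.58138216 -0.00344549  0.2116488 ] 0.11648051313629272
nuts [0.6534 0.005  0.1602] [ 0.5105 -0.02    0.1631] [ 0.58194897 -0.00748127  0.16163458] 0.14518530720105574
x [-0.1722859   0.98504699] y [-0.98504699 -0.1722859 ] yaw 99.92075302245749
-166 -25 [ 0.635 -0.165  0.094] [335.7 274.5] [299.2 203.4]
-166 25 [ 0.586 -0.173  0.094] [313.6 281.6] [312.2 208.4]
-154 -25 [ 0.633 -0.153  0.094] [332.9 270.6] [296.9 204.8]
-154 25 [ 0.584 -0.161  0.094] [311.  277.6] [309.9 209.8]
-158 -88 [ 0.696 -0.146  0.012] [356.5 290. ] [281.4 220.2]
-158 88 [ 0.522 -0.176  0.012] [282.9 315. ] [325.9 238.9]
78 -88 [0.655 0.087 0.012] [309.7 226.1] [231.6 251.1]
78 88 [0.482 0.056 0.012] [245.1 244.1] [278.2 274.6]
cup [ 0.564 -0.296  0.031] tin corner etc
```

```bash
python3 - <<'E'
from h import *
from scipy.optimize import least_squares as L
s=lambda c,r:("side",(c-400)/3.077+235,r/3.077+165); g=lambda c,r:("scene",c/3.333+225,r/3.333+165)
O=[((-166,25,94),s(628,348)),((-166,-25,94),s(695,333)),((-166,25,14),s(626,432)),((-166,-25,14),s(690,420)),
((-158,-88,10),s(765,392)),((78,88,10),s(436,248)),((78,-88,10),g(28,292)),((78,88,8),g(178,370)),((-158,88,12),g(350,250)),
((0,72,160),s(481,149)),((0,-72,160),s(667,104)),((0,72,160),g(228,165)),((0,-72,160),g(94,114)),
((-154,-25,94),g(248,137)),((-154,25,94),g(290,152))]
def P(p,q):
  c,t=np.cos(p[2]),np.sin(p[2]);return np.array([p[0]+(c*q[0]-t*q[1])/1e3,p[1]+(t*q[0]+c*q[1])/1e3,q[2]/1e3])
f=lambda p:np.concatenate([proj(o[0],P(p,q))-o[1:] for q,o in O])
r=L(f,[.582,-.005,1.7],loss="soft_l1");p=r.x
print(p,np.degrees(p[2]));print(f(p).reshape(-1,2).round(1).tolist());np.save("press.npy",p)
for q in((-166,0,80),(-106,0,80)):print(P(p,q).round(4))
E
```

```text
[ 0.57870232 -0.00520206  1.71254131] 98.12138954180139
[[0.5, 4.1], [1.3, 2.4], [-0.3, 3.0], [0.3, 0.3], [0.1, -0.1], [-2.1, -1.7], [-1.1, -1.2], [-0.9, 0.5], [-2.6, 0.2], [-2.0, -0.1], [-1.5, 0.1], [-0.7, 1.2], [0.7, -0.2], [-0.5, -0.6], [-0.3, 0.2]]
[ 0.6022 -0.1695  0.08  ]
[ 0.5937 -0.1101  0.08  ]
```

>>> drive_tool --pt "1 0 0 0.05 0 0 0" --pt "1 0 0 0.1 0 0 0" --pt "1 -0.01 -0.05 0.12 0 0 4" --pt "1 -0.03 -0.1 0.14 0 0 8" --pt "1 -0.06 -0.14 0.14 0 0 8" --pt "1 -0.06 -0.14 0.14 0 0 8" --pt "1 -0.06 -0.14 0.14 0 0 8"

```text
t: 1.6
tcp_pos: [0.589, -0.1426, 0.372]
orientation: [0.001, 0.658, 0.753, 0.0]
contact_force: [0.2, 0.1, -0.3]
finger_gap: -0.002
finger_force: 0.0
```

```bash
python3 - <<'E'
from h import *
s=manip.sense();im=cams.grab_frame("wrist"); cv2.imwrite("pics/w1.png",im)
np.savez("w1.npz",*cal("wrist"))
print(s["t"],s["tcp_pos"],s["contact_force"],s["q"], -cal("wrist")[2][:3,:3].T@cal("wrist")[2][:3,3])
for t in("tray_handle","tee","lid","prep_cup"): print(t,[(np.round(b["centre"]).tolist(),round(b["p"],2)) for b in boxes_of(t,"wrist")[:3]])
p=np.load("press.npy");c,t=np.cos(p[2]),np.sin(p[2])
for q in((-166,25,94),(-166,-25,94),(-158,88,12),(-158,-88,12),(0,72,164),(0,-72,164)):
  print(q,proj("wrist",[p[0]+(c*q[0]-t*q[1])/1e3,p[1]+(t*q[0]+c*q[1])/1e3,q[2]/1e3]).round())
E
```

```text
1.6 [ 0.58896901 -0.14264343  0.37203003] [ 0.17759455  0.1019746  -0.3430395 ] [ 0.16363856  0.28689576  0.02360854  1.541097   -0.00629837  1.31261924
  0.3225371 ] [ 0.57860578 -0.05723893  0.51429911]
tray_handle [([289.0, 172.0], 0.64)]
tee [([291.0, 55.0], 0.57)]
lid [([290.0, 112.0], 0.61)]
prep_cup [([255.0, 247.0], 0.7)]
(-166, 25, 94) [270. 193.]
(-166, -25, 94) [304. 193.]
(-158, 88, 12) [235. 176.]
(-158, -88, 12) [338. 176.]
(0, 72, 164) [221.  59.]
(0, -72, 164) [357.  59.]
```

View pics/w1.png

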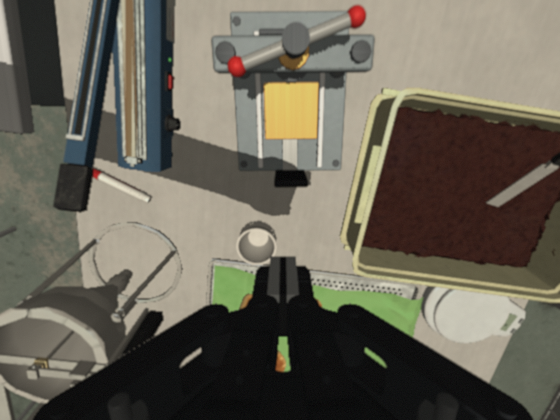

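The wrist view shows the nuts at (225,50) and (361,50), plate corners (238,170) and (344,170), handle's outer top edge (275–308,187), and balls (236,66), (358,16). They lie about 8 px above my prediction, so I'll refit with all three views.

```bash
cat > fit.py <<'E'
from h import *
from scipy.optimize import least_squares as L
s=lambda c,r:("side",(c-400)/3.077+235,r/3.077+165); g=lambda c,r:("scene",c/3.333+225,r/3.333+165)
w=lambda c,r:("wrist",c,r)
S=[((-166,25,94),s(628,348)),((-166,-25,94),s(695,333)),((-166,25,14),s(626,432)),((-166,-25,14),s(690,420)),
((-158,-88,10),s(765,392)),((78,88,10),s(436,248)),((78,-88,10),g(28,292)),((78,88,8),g(178,370)),((-158,88,12),g(350,250)),
((0,72,160),s(481,149)),((0,-72,160),s(667,104)),((0,72,160),g(228,165)),((0,-72,160),g(94,114)),
((-154,-25,94),g(248,137)),((-154,25,94),g(290,152))]
W=[((-166,25,94),w(275,187)),((-166,-25,94),w(308,187)),((-158,88,12),w(238,170)),((-158,-88,12),w(344,170)),((0,72,164),w(225,50)),((0,-72,164),w(361,50)),((78,88,12),w(230,12)),((78,-88,12),w(345,12))]
def P(p,q):
  c,t=np.cos(p[2]),np.sin(p[2]);return np.array([p[0]+(c*q[0]-t*q[1])/1e3,p[1]+(t*q[0]+c*q[1])/1e3,q[2]/1e3])
def fit(O):
  f=lambda p:np.concatenate([proj(o[0],P(p,q))-o[1:] for q,o in O])
  r=L(f,[.582,-.005,1.7],loss="soft_l1");return r.x,f(r.x).reshape(-1,2).round(1)
if __name__=="__main__":
  for O in(W,[o for o in S if o[1][0]=="scene"],[o for o in S if o[1][0]=="side"]):
    p,e=fit(O);print(p.round(4),np.degrees(p[2]).round(1),P(p,(-166,0,80)).round(4),e.tolist())
  print("tip",proj("wrist",manip.sense()["tcp_pos"]))
  print("tee",tri([("wrist",(236,66)),("side",(271,196.6)),("scene",(292,194.3))]),tri([("wrist",(358,16)),("side",(311.7,175.7)),("scene",(252.4,186.9))]))
  print(atz("wrist",(236,66),.212),atz("wrist",(358,16),.212),cal("wrist")[1])
E
python3 fit.py
```

```text
[0.5816 0.0037 1.7213] 98.6 [ 0.6065 -0.1604  0.08  ] [[-1.0, 0.5], [0.4, 0.3], [0.4, 1.2], [-2.5, 0.4], [-0.4, 1.1], [0.9, -0.3], [-0.8, -2.0], [5.8, -3.3]]
[ 0.5771 -0.0068  1.7195] 98.5 [ 0.6017 -0.1709  0.08  ] [[-0.4, -1.0], [0.2, 0.5], [-2.1, 0.1], [0.2, 1.2], [1.3, -0.1], [-0.1, -0.6], [0.1, 0.1]]
[ 5.8280e-01 -1.6000e-03  1.6902e+00] 96.8 [ 0.6025 -0.1664  0.08  ] [[0.2, 2.8], [1.1, 1.5], [-0.7, 1.7], [0.1, -0.7], [0.3, -0.5], [-0.3, -3.6], [-0.7, -1.8], [0.0, -0.7]]
tip [282.33005719 270.30975567]
tee [ 0.53011996 -0.02756172  0.21116758] [0.6326683  0.02673538 0.21208511]
[ 0.53121553 -0.02443222  0.212     ] [0.63333437 0.03010048 0.212     ] [0.00478208 0.         0.         0.         0.        ]
```

>>> drive_tool --pt "1 0.02 -0.045 0 0 0 0" --pt "1 0.02 -0.075 -0.05 0 0 0" --pt "1 0.02 -0.075 -0.1 0 0 0" --pt "1 0.02 -0.075 -0.15 0 0 0" --pt "1 0.02 -0.075 -0.2 0 0 0" --pt "1 0.02 -0.075 -0.25 0 0 0" --pt "1 0.02 -0.075 -0.28 0 0 0" --pt "1 0.02 -0.075 -0.305 0 0 0" --pt "1 0.02 -0.075 -0.305 0 0 0" --pt "1 0.02 -0.075 -0.305 0 0 0"

```text
t: 2.85
tcp_pos: [0.6107, -0.2139, 0.0662]
orientation: [-0.0, 0.655, 0.755, 0.0]
contact_force: [0.6, -0.2, 0.9]
finger_gap: 0.001
finger_force: 0.0
```

```bash
python3 - <<'E'
from h import *
a=cams.grab_frame("wrist");b=cams.grab_frame("side")
o=np.zeros((420,800,3),np.uint8);o[:,:400]=a[:,80:480];o[:,400:]=cv2.resize(b[160:370,220:420],(400,420),interpolation=cv2.INTER_CUBIC)
cv2.imwrite("pics/a2.png",o);print(manip.sense()["contact_force"],manip.sense()["tcp_pos"])
E
```

```text
[ 0.13088128 -0.25210936 -0.03529519] [ 0.61168769 -0.21488226  0.06813488]
```

View pics/a2.png

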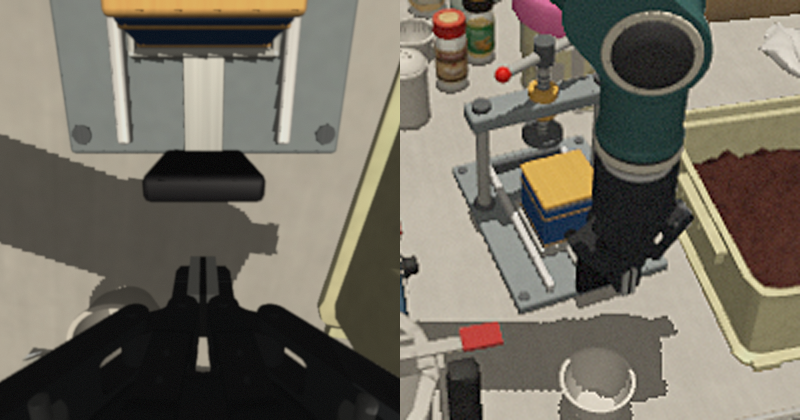

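Fingers line up with the handle (cols 203 and 204) with a clear gap and are square to it.

>>> drive_tool --pt "1 -0.003 0.02 0 0 0 0" --pt "1 -0.004 0.03 0 0 0 0" --pt "1 -0.006 0.04 0 0 0 0" --pt "1 -0.0075 0.05 0 0 0 0" --pt "1 -0.009 0.06 0 0 0 0" --pt "1 -0.01 0.07 0 0 0 0" --pt "1 -0.0115 0.078 0 0 0 0" --pt "1 -0.0115 0.08 0 0 0 0"

```text
t: 3.75
tcp_pos: [0.5987, -0.1337, 0.0668]
orientation: [0.0, 0.656, 0.755, 0.0]
contact_force: [1.9, -2.1, 1.8]
finger_gap: 0.0
finger_force: 1.5
```

>>> drive_tool --pt "1 -0.0007 0.005 0 0 0 0" --pt "1 -0.0007 0.005 0 0 0 0"

```text
t: 3.95
tcp_pos: [0.5975, -0.1292, 0.0662]
orientation: [-0.0, 0.656, 0.755, 0.0]
contact_force: [0.3, -1.5, 0.1]
finger_gap: 0.002
finger_force: 0.5
```

>>> drive_tool --pt "1 -0.0007 0.005 0 0 0 0" --pt "1 -0.0007 0.005 0 0 0 0"

```text
t: 4.15
tcp_pos: [0.5966, -0.1243, 0.066]
orientation: [-0.001, 0.656, 0.755, -0.0]
contact_force: [0.5, -1.0, 0.3]
finger_gap: -0.0
finger_force: 0.7
```

>>> drive_tool --pt "1 -0.0005 0.004 0 0 0 0" --pt "1 -0.0005 0.004 0 0 0 0"

```text
t: 4.35
tcp_pos: [0.5961, -0.1204, 0.066]
orientation: [-0.001, 0.656, 0.755, -0.0]
contact_force: [0.2, -2.1, 0.9]
finger_gap: 0.001
finger_force: 0.8
```

>>> drive_tool --pt "1 -0.0005 0.004 0 0 0 0" --pt "1 -0.0005 0.004 0 0 0 0"

```text
t: 4.55
tcp_pos: [0.5958, -0.1188, 0.066]
orientation: [0.001, 0.656, 0.754, -0.001]
contact_force: [1.6, -6.1, -0.4]
finger_gap: 0.001
finger_force: 3.3
```

```bash
python3 - <<'E'
from h import *
a=cams.grab_frame("wrist");b=cams.grab_frame("side")
o=np.zeros((420,800,3),np.uint8);o[:,:400]=a[:,80:480];o[:,400:]=cv2.resize(b[160:370,220:420],(400,420),interpolation=cv2.INTER_CUBIC)
cv2.imwrite("pics/a3.png",o);print(manip.sense()["contact_force"],manip.sense()["tcp_pos"])
E
```

```text
[ 1.70262326 -6.32741516 -0.81793948] [ 0.59579915 -0.11881072  0.06603145]
```

View pics/a3.png

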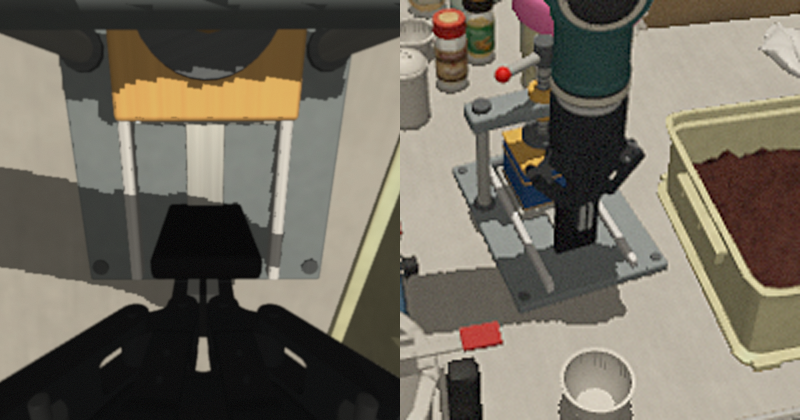

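Tray appears home; pushing slightly harder to confirm the solid stop.

>>> drive_tool --pt "1 -0.0005 0.004 0 0 0 0" --pt "1 -0.0005 0.004 0 0 0 0" --pt "1 -0.0005 0.004 0 0 0 0"

```text
t: 4.95
tcp_pos: [0.5958, -0.1188, 0.0661]
orientation: [0.003, 0.658, 0.753, -0.002]
contact_force: [2.5, -13.7, -3.7]
finger_gap: 0.003
finger_force: 7.0
```

Solid stop confirmed. Backing off, rising, and going to the outer side of the near bar end.

>>> drive_tool --pt "1 0.002 -0.025 0 0 0 0" --pt "1 0.002 -0.035 0 0 0 0" --pt "1 0.002 -0.035 0.05 0 0 0" --pt "1 0.002 -0.035 0.1 0 0 0" --pt "1 0.002 -0.035 0.13 0 0 0" --pt "1 -0.01 0.0 0.131 0 0 0" --pt "1 -0.025 0.035 0.131 0 0 0" --pt "1 -0.025 0.05 0.131 0 0 0" --pt "1 -0.025 0.05 0.131 0 0 0"

```text
t: 5.85
tcp_pos: [0.5702, -0.0591, 0.1972]
orientation: [-0.001, 0.654, 0.757, 0.001]
contact_force: [0.4, -0.1, 0.2]
finger_gap: -0.0
finger_force: 0.0
```

```bash
cat > tee.py <<'E'
from h import *
def look(n,z):
    im=cams.grab_frame(n).astype(int)
    m=((im[...,2]>90)&(im[...,2]>2.2*im[...,1])&(im[...,2]>2*im[...,0])).astype(np.uint8)
    k,_,s,c=cv2.connectedComponentsWithStats(m)
    for i in range(1,k):
        if s[i,4]<8: continue
        P=atz(n,c[i],z);v=P[:2]-[.581,-.003]
        if .03<np.linalg.norm(v)<.09: print(n,c[i].round(1),P.round(4),"r",np.linalg.norm(v).round(3),"ang",np.degrees(np.arctan2(v[1],v[0])).round(1),s[i,4])
    return im
if __name__=="__main__":
    import sys
    z=float(sys.argv[1])
    for n in("side","scene","wrist"): look(n,z)
    s=manip.sense();print(s["t"],s["tcp_pos"].round(4),s["contact_force"].round(1))
E
python3 tee.py .212; python3 - <<'E'
from h import *
a=cams.grab_frame("wrist");b=cams.grab_frame("side")
o=np.zeros((420,800,3),np.uint8);o[:,:400]=a[:,80:480];o[:,400:]=cv2.resize(b[150:290,230:363],(400,420),interpolation=cv2.INTER_CUBIC)
cv2.imwrite("pics/a4.png",o)
E
```

```text
side [271. 197.] [ 0.5301 -0.032   0.212 ] r 0.059 ang -150.3 45
scene [252.7 186.5] [0.6327 0.0223 0.212 ] r 0.058 ang 26.1 27
scene [291.9 194. ] [ 0.53   -0.0309  0.212 ] r 0.058 ang -151.3 27
wrist [460.4 121.6] [0.6326 0.0234 0.212 ] r 0.058 ang 27.1 1230
wrist [125.1 152.4] [ 0.4954 -0.0083  0.212 ] r 0.086 ang -176.5 84
wrist [203.3 212.5] [ 0.5298 -0.0309  0.212 ] r 0.058 ang -151.4 968
6.0 [ 0.5708 -0.0643  0.1971] [-0.5 -0.9 -0.4]
```

View pics/a4.png

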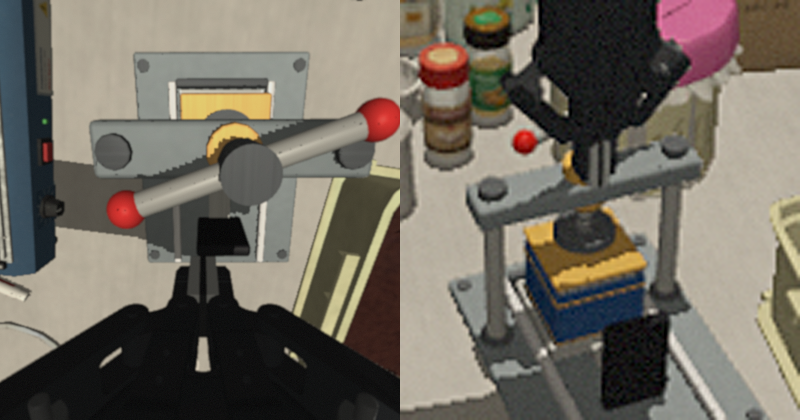

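The bar is at 28°/208° about the axis (0.581,−0.004), and the fingers stand clear on its near side (wrist col ~205). The foot is above the lid and the tray is home. Planning the arc.

```bash
cat > arc.py <<'E'
import numpy as np,sys
def arc(p0,phis,z0,f0,r=36):
    # shifts (mm) from p0; z falls 24mm/turn from z0 at phi f0
    for f in phis:
        x=581.2+r*np.cos(np.radians(f));y=-3.7+r*np.sin(np.radians(f));z=z0-(f0-f)*24/360
        print(f,np.round([(x-p0[0])/1e3,(y-p0[1])/1e3,(z-p0[2])/1e3],4).tolist())
arc((570.6,-63,197),list(range(252,44,-12)),197,238)
E
python3 arc.py
```

```text
252 [-0.0005, 0.0251, 0.0009]
240 [-0.0074, 0.0281, 0.0001]
228 [-0.0135, 0.0325, -0.0007]
216 [-0.0185, 0.0381, -0.0015]
204 [-0.0223, 0.0447, -0.0023]
192 [-0.0246, 0.0518, -0.0031]
180 [-0.0254, 0.0593, -0.0039]
168 [-0.0246, 0.0668, -0.0047]
156 [-0.0223, 0.0739, -0.0055]
144 [-0.0185, 0.0805, -0.0063]
132 [-0.0135, 0.0861, -0.0071]
120 [-0.0074, 0.0905, -0.0079]
108 [-0.0005, 0.0935, -0.0087]
96 [0.0068, 0.0951, -0.0095]
84 [0.0144, 0.0951, -0.0103]
72 [0.0217, 0.0935, -0.0111]
60 [0.0286, 0.0905, -0.0119]
48 [0.0347, 0.0861, -0.0127]
```

>>> drive_tool --pt "1 0.0 0.015 0 0 0 0" --pt "1 -0.0005 0.025 0 0 0 0" --pt "1 -0.0075 0.028 0 0 0 0" --pt "1 -0.0135 0.0325 -0.0005 0 0 0" --pt "1 -0.0185 0.038 -0.0015 0 0 0" --pt "1 -0.0225 0.0445 -0.0025 0 0 0" --pt "1 -0.0245 0.052 -0.003 0 0 0" --pt "1 -0.0255 0.0595 -0.004 0 0 0" --pt "1 -0.0245 0.067 -0.0045 0 0 0"

```text
t: 7.0
tcp_pos: [0.545, 0.0033, 0.1926]
orientation: [-0.0, 0.656, 0.754, -0.001]
contact_force: [0.5, -5.5, 1.0]
finger_gap: 0.001
finger_force: 2.1
```

```bash
python3 tee.py .207
```

```text
side [316.  195.7] [ 0.6237 -0.0421  0.207 ] r 0.058 ang -42.5 47
scene [270.7 201.8] [0.5391 0.0363 0.207 ] r 0.057 ang 136.8 32
wrist [283.4 221.3] [0.5407 0.0386 0.207 ] r 0.058 ang 134.0 962
7.15 [0.545  0.0046 0.1924] [-1.3 -1.7  0. ]
```

Bar turned ~72° freely, as modelled. Continue.

>>> drive_tool --pt "1 0.002 0.007 -0.001 0 0 0" --pt "1 0.006 0.0135 -0.002 0 0 0" --pt "1 0.011 0.019 -0.0025 0 0 0" --pt "1 0.017 0.0235 -0.0035 0 0 0" --pt "1 0.024 0.0265 -0.004 0 0 0"

```text
t: 7.65
tcp_pos: [0.5688, 0.0314, 0.1878]
orientation: [-0.002, 0.656, 0.755, -0.001]
contact_force: [-4.9, -2.0, -0.8]
finger_gap: 0.002
finger_force: 2.0
```

>>> drive_tool --pt "1 0.007 0.0015 -0.001 0 0 0" --pt "1 0.015 0.0015 -0.0015 0 0 0" --pt "1 0.022 0.0 -0.0025 0 0 0"

```text
t: 7.95
tcp_pos: [0.5924, 0.0318, 0.1859]
orientation: [-0.001, 0.656, 0.755, 0.0]
contact_force: [-4.1, 0.8, 1.8]
finger_gap: -0.002
finger_force: 2.1
```

```bash
python3 tee.py .201
```

```text
side [306.1 177.4] [0.6245 0.0364 0.201 ] r 0.059 ang 42.2 23
side [276.3 204.2] [ 0.5386 -0.0442  0.201 ] r 0.059 ang -135.8 47
scene [251.3 192.3] [0.6243 0.0341 0.201 ] r 0.057 ang 40.6 24
scene [293.1 195.9] [ 0.5349 -0.0405  0.201 ] r 0.059 ang -140.8 22
wrist [101.5 239.5] [0.5052 0.0446 0.201 ] r 0.089 ang 147.9 73
wrist [347.4 290.2] [0.6257 0.0333 0.201 ] r 0.058 ang 39.1 593
8.1 [0.593  0.0314 0.1862] [-0.4  1.2 -1.9]
```

>>> drive_tool --pt "1 0.007 -0.003 -0.001 0 0 0" --pt "1 0.007 -0.003 -0.001 0 0 0" --pt "1 -0.003 0.01 0 0 0 0" --pt "1 -0.003 0.015 0.05 0 0 0" --pt "1 -0.003 0.015 0.085 0 0 0" --pt "1 -0.01 -0.03 0.085 0 0 0" --pt "1 -0.022 -0.08 0.085 0 0 0" --pt "1 -0.022 -0.09 0.085 0 0 0" --pt "1 -0.022 -0.09 0.04 0 0 0" --pt "1 -0.022 -0.09 0.002 0 0 0" --pt "1 -0.022 -0.09 0.002 0 0 0"

```text
t: 9.2
tcp_pos: [0.5672, -0.0591, 0.1843]
orientation: [-0.003, 0.656, 0.755, -0.002]
contact_force: [-0.5, -0.1, -0.4]
finger_gap: 0.002
finger_force: 0.0
```

```bash
python3 tee.py .200
```

```text
side [272.6 202.2] [ 0.5326 -0.0348  0.2   ] r 0.058 ang -146.7 47
scene [252.2 191. ] [0.6304 0.0262 0.2   ] r 0.057 ang 30.6 24
scene [292.4 196.8] [ 0.5336 -0.0367  0.2   ] r 0.058 ang -144.6 27
wrist [450.9 120.1] [0.6323 0.0288 0.2   ] r 0.06 ang 31.8 1178
wrist [121. 158.] [ 0.4918 -0.0071  0.2   ] r 0.089 ang -177.3 93
wrist [207.8 224.4] [ 0.5318 -0.0337  0.2   ] r 0.058 ang -148.0 691
9.35 [ 0.5717 -0.0592  0.1903] [-0.   0.1  0.1]
```

```bash
sed -i '$d' arc.py; echo 'arc((570.1,-59.5,188),list(range(252,90,-6)),186,244)'>>arc.py; python3 arc.py
```

```text
252 [-0.0, 0.0216, -0.0015]
246 [-0.0035, 0.0229, -0.0019]
240 [-0.0069, 0.0246, -0.0023]
234 [-0.0101, 0.0267, -0.0027]
228 [-0.013, 0.029, -0.0031]
222 [-0.0157, 0.0317, -0.0035]
216 [-0.018, 0.0346, -0.0039]
210 [-0.0201, 0.0378, -0.0043]
204 [-0.0218, 0.0412, -0.0047]
198 [-0.0231, 0.0447, -0.0051]
192 [-0.0241, 0.0483, -0.0055]
186 [-0.0247, 0.052, -0.0059]
180 [-0.0249, 0.0558, -0.0063]
174 [-0.0247, 0.0596, -0.0067]
168 [-0.0241, 0.0633, -0.0071]
162 [-0.0231, 0.0669, -0.0075]
156 [-0.0218, 0.0704, -0.0079]
150 [-0.0201, 0.0738, -0.0083]
144 [-0.018, 0.077, -0.0087]
138 [-0.0157, 0.0799, -0.0091]
132 [-0.013, 0.0826, -0.0095]
126 [-0.0101, 0.0849, -0.0099]
120 [-0.0069, 0.087, -0.0103]
114 [-0.0035, 0.0887, -0.0107]
108 [-0.0, 0.09, -0.0111]
102 [0.0036, 0.091, -0.0115]
96 [0.0073, 0.0916, -0.0119]
```

>>> drive_tool --pt "1 0 0.012 -0.001 0 0 0" --pt "1 0 0.0215 -0.0015 0 0 0" --pt "1 -0.0035 0.023 -0.002 0 0 0" --pt "1 -0.007 0.0245 -0.0025 0 0 0" --pt "1 -0.01 0.0265 -0.0025 0 0 0" --pt "1 -0.013 0.029 -0.003 0 0 0" --pt "1 -0.0155 0.0315 -0.0035 0 0 0" --pt "1 -0.018 0.0345 -0.004 0 0 0" --pt "1 -0.02 0.038 -0.0045 0 0 0"

```text
t: 10.25
tcp_pos: [0.5546, -0.0264, 0.1855]
orientation: [0.006, 0.657, 0.753, 0.002]
contact_force: [9.7, -10.5, -1.6]
finger_gap: 0.002
finger_force: 6.5
```

>>> drive_tool --pt "1 -0.0017 0.0034 -0.0004 0 0 0" --pt "1 -0.003 0.007 -0.0008 0 0 0" --pt "1 -0.004 0.0105 -0.0012 0 0 0"

```text
t: 10.55
tcp_pos: [0.5509, -0.0183, 0.1845]
orientation: [0.007, 0.658, 0.753, 0.001]
contact_force: [12.6, -16.7, -2.4]
finger_gap: 0.004
finger_force: 7.7
```

>>> drive_tool --pt "1 -0.0006 0.0037 -0.0004 0 0 0" --pt "1 -0.0009 0.0075 -0.0008 0 0 0"

```text
t: 10.75
tcp_pos: [0.5489, -0.0118, 0.1837]
orientation: [0.006, 0.659, 0.752, -0.0]
contact_force: [6.4, -17.4, 4.5]
finger_gap: -0.001
finger_force: 7.4
```

```bash
python3 tee.py .197; python3 - <<'E'
from h import *
a=cams.grab_frame("wrist");b=cams.grab_frame("side")
o=np.zeros((420,800,3),np.uint8);o[:,:400]=a[:,80:480];o[:,400:]=cv2.resize(b[150:290,230:363],(400,420),interpolation=cv2.INTER_CUBIC)
cv2.imwrite("pics/a5.png",o);print(manip.sense()["moment"])
E
```

```text
side [264.4 191.7] [0.5243 0.0094 0.197 ] r 0.058 ang 167.6 36
side [318.3 192.3] [ 0.6363 -0.0186  0.197 ] r 0.057 ang -15.7 40
scene [263.5 185.5] [ 0.6425 -0.0246  0.197 ] r 0.065 ang -19.4 17
scene [280.9 204.4] [0.5253 0.0125 0.197 ] r 0.058 ang 164.5 31
wrist [242.4 235. ] [0.5256 0.0134 0.197 ] r 0.058 ang 163.5 789
wrist [450.4 317.4] [ 0.6384 -0.0196  0.197 ] r 0.06 ang -16.2 629
10.9 [ 0.548  -0.011   0.1836] [  5.8 -14.4   3.4]
[-3.12336941 -1.1166221  -0.12198694]
```

View pics/a5.png

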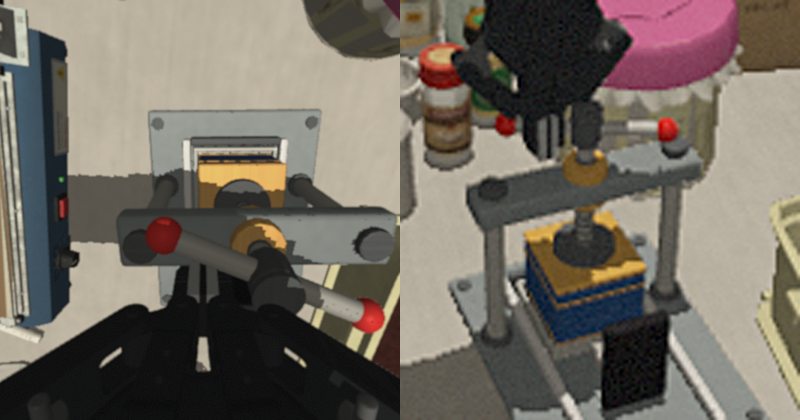

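The bar is at 164° (turned ~223°) and the foot is on the lid. The finger's inner corner is touching near the hub, so the short lever inflates the force. I'll back off and turn the tool so the outer corner bears at ~41 mm.

>>> drive_tool --pt "1 -0.0015 -0.0155 0 0 0 0" --pt "1 -0.0015 -0.0155 -0.001 0 0 -8" --pt "1 -0.0015 -0.0155 -0.001 0 0 -16" --pt "1 -0.0015 -0.0155 -0.001 0 0 -24" --pt "1 -0.0015 -0.0155 -0.001 0 0 -32" --pt "1 -0.0015 -0.0155 -0.001 0 0 -39" --pt "1 -0.0015 -0.0155 -0.001 0 0 -39" --pt "1 -0.0015 -0.0155 -0.001 0 0 -39"

```text
t: 11.8
tcp_pos: [0.5434, -0.0191, 0.1809]
orientation: [0.0, 0.87, 0.494, -0.0]
contact_force: [-0.3, -0.6, 0.8]
finger_gap: 0.0
finger_force: 0.0
```

```bash
cat > st.py <<'E'
from h import *
import sys
b=np.radians(float(sys.argv[1]))
s=manip.sense();F=s["contact_force"];n=np.array([np.sin(b),-np.cos(b)]);u=np.array([np.cos(b),np.sin(b)])
d=s["tcp_pos"][:2]-[.5812,-.0037]
print("bar",sys.argv[1],"N",-F[:2]@n,"radial",F[:2]@u,"u",d@u*1e3,"e",-d@n*1e3,"phi-implied bar",np.degrees(np.arctan2(d[1],d[0]))-27.4, F.round(1), s["tcp_pos"].round(4),s["t"])
E
python3 st.py 164; python3 - <<'E'
import numpy as np
p0=(543.7,-19,180.5)
for b in range(175,60,-5):
    f=np.radians(b+27.4);print(b,np.round([(581.2+40.6*np.cos(f)-p0[0])/1e3,(-3.7+40.6*np.sin(f)-p0[1])/1e3],4).tolist(),round((182-(164-b)*24/360-180.5),1),164-b)
E
python3 tee.py .197
```

```text
bar 164 N 0.7125789927307769 radial 0.14061910986893358 u 32.06054073985417 e 25.169729022951984 phi-implied bar -185.26564877247907 [-0.3 -0.6  0.8] [ 0.5434 -0.0191  0.1809] 11.8
175 [-0.0, -0.0002] 2.2 -11
170 [-0.0012, 0.0032] 1.9 -6
165 [-0.0022, 0.0066] 1.6 -1
160 [-0.0028, 0.0101] 1.2 4
155 [-0.0031, 0.0136] 0.9 9
150 [-0.0031, 0.0171] 0.6 14
145 [-0.0027, 0.0207] 0.2 19
140 [-0.0021, 0.0242] -0.1 24
135 [-0.0012, 0.0276] -0.4 29
130 [0.0, 0.0309] -0.8 34
125 [0.0015, 0.0341] -1.1 39
120 [0.0033, 0.0372] -1.4 44
115 [0.0053, 0.0401] -1.8 49
110 [0.0076, 0.0428] -2.1 54
105 [0.0101, 0.0453] -2.4 59
100 [0.0128, 0.0476] -2.8 64
95 [0.0157, 0.0496] -3.1 69
90 [0.0188, 0.0513] -3.4 74
85 [0.022, 0.0528] -3.8 79
80 [0.0254, 0.054] -4.1 84
75 [0.0288, 0.055] -4.4 89
70 [0.0323, 0.0556] -4.8 94
65 [0.0358, 0.0559] -5.1 99
side [264.5 191.1] [0.5249 0.0117 0.197 ] r 0.058 ang 165.3 39
side [318.4 192.7] [ 0.6362 -0.02    0.197 ] r 0.058 ang -17.2 44
scene [263.5 185.5] [ 0.6425 -0.0246  0.197 ] r 0.065 ang -19.4 17
scene [281.1 204.3] [0.5252 0.0119 0.197 ] r 0.058 ang 165.1 33
wrist [465.2 193.8] [ 0.6376 -0.0195  0.197 ] r 0.059 ang -16.2 1066
wrist [211.8 252. ] [0.525  0.0147 0.197 ] r 0.059 ang 162.4 740
wrist [188.8 276.2] [0.5078 0.0098 0.197 ] r 0.074 ang 170.1 67
11.95 [ 0.5436 -0.0191  0.1808] [0.4 0.4 0.4]
```

>>> drive_tool --pt "1 -0.0012 0.0032 0 0 0 0" --pt "1 -0.0022 0.0066 0 0 0 0" --pt "1 -0.0028 0.01 0 0 0 -4" --pt "1 -0.0031 0.0136 0 0 0 -9"

```text
t: 12.35
tcp_pos: [0.5398, -0.0084, 0.1807]
orientation: [0.001, 0.907, 0.421, -0.002]
contact_force: [-2.5, -11.3, 1.8]
finger_gap: -0.0
finger_force: 5.3
```

```bash
python3 st.py 162
```

```text
bar 162 N 11.522734740756073 radial -1.160930262089186 u 37.97005042179109 e 17.246018825253877 phi-implied bar -200.97242378972595 [ -2.5 -11.3   1.8] [ 0.5398 -0.0084  0.1807] 12.35
```

>>> drive_tool --pt "1 0.0 0.0018 0 0 0 -2.5" --pt "1 0.0 0.0035 0 0 0 -5" --pt "1 0.0 0.0035 0 0 0 -5"

```text
t: 12.65
tcp_pos: [0.5391, -0.006, 0.1805]
orientation: [0.002, 0.924, 0.381, -0.002]
contact_force: [-3.1, -10.1, 1.8]
finger_gap: 0.003
finger_force: 5.1
```

```bash
python3 st.py 157; python3 tee.py .197
```

```text
bar 157 N 10.529382054346705 radial -1.1274936440835224 u 37.81170218781453 e 18.58744775050537 phi-implied bar -204.22222671113207 [ -3.1 -10.1   1.8] [ 0.5391 -0.006   0.1805] 12.65
side [263.6 190.1] [0.5237 0.0156 0.197 ] r 0.06 ang 162.0 25
side [318.3 193.8] [ 0.6348 -0.0236  0.197 ] r 0.058 ang -21.0 44
scene [264.6 185.4] [ 0.6409 -0.0276  0.197 ] r 0.065 ang -22.3 16
scene [279.6 204.5] [0.5267 0.0159 0.197 ] r 0.057 ang 160.8 31
wrist [468.7 174.5] [ 0.6361 -0.0228  0.197 ] r 0.059 ang -19.8 1131
wrist [230.1 276.7] [0.5258 0.0165 0.197 ] r 0.059 ang 160.5 444
wrist [225.  297.6] [0.515  0.0103 0.197 ] r 0.067 ang 168.6 63
12.8 [ 0.5391 -0.0061  0.1805] [ -3.6 -10.1   2.1]
```

Steady ~10 N while turning: still pressing. Continue in small steps.

>>> drive_tool --pt "1 0.0002 0.0018 0 0 0 -2.5" --pt "1 0.0004 0.0036 0 0 0 -5" --pt "1 0.0007 0.0053 0 0 0 -7.5" --pt "1 0.001 0.007 0 0 0 -10"

```text
t: 13.2
tcp_pos: [0.539, 0.0008, 0.18]
orientation: [0.001, 0.954, 0.299, -0.003]
contact_force: [-5.1, -8.8, 1.7]
finger_gap: -0.001
finger_force: 5.6
```

>>> drive_tool --pt "1 0.0004 0.0017 -0.0005 0 0 -2.5" --pt "1 0.0009 0.0034 -0.0005 0 0 -5" --pt "1 0.0014 0.005 -0.0005 0 0 -7.5" --pt "1 0.002 0.0067 -0.0005 0 0 -10"

```text
t: 13.6
tcp_pos: [0.5403, 0.0082, 0.1792]
orientation: [0.001, 0.977, 0.215, -0.004]
contact_force: [-6.6, -8.7, 2.2]
finger_gap: 0.001
finger_force: 5.6
```

```bash
python3 st.py 143; python3 tee.py .1955
```

```text
bar 143 N 10.925378079700526 radial -0.006031789919800224 u 39.8018362912209 e 15.145099590424776 phi-implied bar 136.4324498051311 [-6.6 -8.7  2.2] [0.5403 0.0082 0.1792] 13.6
side [316.1 199.3] [ 0.6254 -0.0396  0.1955] r 0.058 ang -39.5 48
scene [272.4 205.5] [0.5366 0.0323 0.1955] r 0.057 ang 141.5 31
wrist [469.1 174.4] [ 0.6261 -0.0406  0.1955] r 0.059 ang -39.8 1121
wrist [219.2 267.8] [0.538  0.0407 0.1955] r 0.061 ang 134.5 56
wrist [230.5 276.3] [0.5359 0.0341 0.1955] r 0.058 ang 140.6 78
13.75 [0.5405 0.0084 0.1792] [-7.  -7.8  2.9]
```

>>> drive_tool --pt "1 0.0007 0.0016 0 0 0 -2.5" --pt "1 0.0015 0.0032 -0.0003 0 0 -5" --pt "1 0.0015 0.0032 -0.0003 0 0 -5"

```text
t: 14.05
tcp_pos: [0.5416, 0.0119, 0.1788]
orientation: [0.001, 0.985, 0.173, -0.004]
contact_force: [-7.5, -7.0, 1.8]
finger_gap: 0.003
finger_force: 5.2
```

>>> drive_tool --pt "1 0.0009 0.0016 0 0 0 -2.5" --pt "1 0.0018 0.0031 -0.0003 0 0 -5" --pt "1 0.0018 0.0031 -0.0003 0 0 -5"

```text
t: 14.35
tcp_pos: [0.5432, 0.0154, 0.1785]
orientation: [0.001, 0.992, 0.129, -0.004]
contact_force: [-7.9, -7.9, 2.5]
finger_gap: -0.002
finger_force: 5.2
```

>>> drive_tool --pt "1 0.001 0.0015 0 0 0 -2.5" --pt "1 0.002 0.0029 -0.0003 0 0 -5" --pt "1 0.002 0.0029 -0.0003 0 0 -5"

```text
t: 14.65
tcp_pos: [0.545, 0.0187, 0.1781]
orientation: [0.001, 0.996, 0.086, -0.005]
contact_force: [-9.4, -4.9, 2.6]
finger_gap: -0.005
finger_force: 5.2
```

>>> drive_tool --pt "1 0.0012 0.0014 0 0 0 -2.5" --pt "1 0.0023 0.0027 -0.0003 0 0 -5" --pt "1 0.0023 0.0027 -0.0003 0 0 -5"

```text
t: 14.95
tcp_pos: [0.547, 0.0218, 0.1778]
orientation: [0.001, 0.999, 0.043, -0.005]
contact_force: [-9.7, -5.1, 3.0]
finger_gap: 0.0
finger_force: 5.2
```

>>> drive_tool --pt "1 0.0013 0.0013 0 0 0 -2.5" --pt "1 0.0025 0.0025 -0.0003 0 0 -5" --pt "1 0.0025 0.0025 -0.0003 0 0 -5"

```text
t: 15.25
tcp_pos: [0.5492, 0.0246, 0.1775]
orientation: [0.001, 1.0, -0.001, -0.005]
contact_force: [-9.1, -4.9, 3.3]
finger_gap: 0.003
finger_force: 5.7
```

```bash
python3 st.py 115; python3 tee.py .194
```

```text
bar 115 N 10.330881434278007 radial -0.5974000332417537 u 39.15979766408602 e 17.07350397026445 phi-implied bar 111.15699537631914 [-9.1 -4.9  3.3] [0.5492 0.0246 0.1775] 15.25
side [308.8 206. ] [ 0.6045 -0.0565  0.194 ] r 0.058 ang -66.3 50
scene [263.4 205.3] [0.5551 0.0479 0.194 ] r 0.057 ang 116.9 27
wrist [469.5 176. ] [ 0.6057 -0.0561  0.194 ] r 0.059 ang -65.1 1126
wrist [230.  276.9] [0.5559 0.05   0.194 ] r 0.059 ang 115.4 364
15.4 [0.5492 0.0246 0.1775] [-9.7 -4.4  3.5]
```

>>> drive_tool --pt "1 0.0013 0.0012 0 0 0 -2.5" --pt "1 0.0027 0.0023 -0.0003 0 0 -5" --pt "1 0.0027 0.0023 -0.0003 0 0 -5"

```text
t: 15.7
tcp_pos: [0.5512, 0.0269, 0.1773]
orientation: [0.001, 0.999, -0.044, -0.006]
contact_force: [-13.0, -4.1, 6.4]
finger_gap: 0.0
finger_force: 6.9
```

>>> drive_tool --pt "1 0.0014 0.001 0 0 0 -2.5" --pt "1 0.0029 0.002 -0.0003 0 0 -5" --pt "1 0.0029 0.002 -0.0003 0 0 -5"

```text
t: 16.0
tcp_pos: [0.5535, 0.0293, 0.1771]
orientation: [0.001, 0.996, -0.088, -0.007]
contact_force: [-15.2, -4.3, 9.9]
finger_gap: -0.001
finger_force: 8.1
```

```bash
python3 st.py 107; python3 tee.py .193; python3 - <<'E'
from h import *
a=cams.grab_frame("wrist");b=cams.grab_frame("side")
o=np.zeros((420,800,3),np.uint8);o[:,:400]=a[:,80:480];o[:,400:]=cv2.resize(b[180:275,265:355],(400,420),interpolation=cv2.INTER_CUBIC)
cv2.imwrite("pics/a6.png",o);
E
```

```text
bar 107 N 15.83094184800441 radial 0.29189204946523445 u 39.61958412918954 e 16.856142517269276 phi-implied bar 102.64731529419399 [-15.2  -4.3   9.9] [0.5535 0.0293 0.1771] 16.0
side [305.5 207.4] [ 0.5972 -0.0582  0.193 ] r 0.058 ang -73.7 50
scene [260.7 204.6] [0.564  0.0499 0.193 ] r 0.056 ang 107.9 29
wrist [467.9 170.7] [ 0.5975 -0.0595  0.193 ] r 0.059 ang -73.7 1163
wrist [230.6 278. ] [0.5635 0.0533 0.193 ] r 0.059 ang 107.2 528
16.15 [0.5535 0.0293 0.1771] [-15.4  -4.8   9. ]
```

View pics/a6.png

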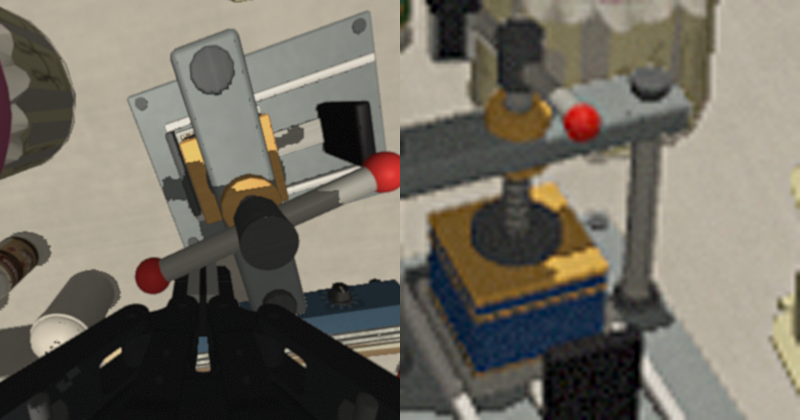

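The lid looks seated in the side view, the bar is at 107°, and the force has climbed from 10 to 16 N over 8°. One more small step will confirm it.

>>> drive_tool --pt "1 0.0015 0.0009 0 0 0 -2.5" --pt "1 0.003 0.0017 0 0 0 -5" --pt "1 0.003 0.0017 0 0 0 -5"

```text
t: 16.55
tcp_pos: [0.5557, 0.0313, 0.177]
orientation: [0.001, 0.991, -0.131, -0.007]
contact_force: [-17.0, -2.3, 11.3]
finger_gap: 0.001
finger_force: 9.1
```

```bash
python3 st.py 104; python3 tee.py .193
```

```text
bar 104 N 17.032623920232062 radial 1.8385838417112137 u 40.10366679737833 e 16.24612046877604 phi-implied bar 98.65302297540381 [-17.   -2.3  11.3] [0.5557 0.0313 0.177 ] 16.55
side [303.8 208. ] [ 0.5933 -0.0593  0.193 ] r 0.058 ang -77.7 49
scene [285.4 188.9] [ 0.5921 -0.064   0.193 ] r 0.062 ang -79.7 11
scene [259.6 204.3] [0.5673 0.051  0.193 ] r 0.056 ang 104.2 27
wrist [466.6 167.3] [ 0.5936 -0.0604  0.193 ] r 0.059 ang -77.6 1178
wrist [230.7 278.8] [0.5675 0.0544 0.193 ] r 0.059 ang 103.2 571
16.7 [0.5557 0.0313 0.177 ] [-16.9  -1.9  11.8]
```

The measured moment gives the true screw torque, so I'll use that.

```bash
cat > tq.py <<'E'
from h import *
s=manip.sense();F=s["contact_force"];M=s["moment"];d=s["tcp_pos"][:2]-[.5812,-.0037]
print("F",F.round(1),"M",M.round(3),"torque about screw",d[0]*F[1]-d[1]*F[0]+M[2],"Mz",M[2],"-> N at 42mm",(d[0]*F[1]-d[1]*F[0]+M[2])/.042,"without Mz",(d[0]*F[1]-d[1]*F[0])/.042)
E
python3 tq.py
```

```text
F [-16.9  -1.9  11.8] M [-0.52   3.595  0.106] torque about screw 0.7447710390860502 Mz 0.10580595140231555 -> N at 42mm 17.7326437877631 without Mz 15.21345446866035
```

Grip-equivalent force is about 15–18 N: past 13 N, so home, and well under 25 N. Backing off.

>>> drive_tool --pt "1 -0.012 -0.003 0 0 0 0" --pt "1 -0.025 -0.006 0 0 0 0" --pt "1 -0.03 -0.007 0.03 0 0 0" --pt "1 -0.03 -0.007 0.08 0 0 0" --pt "1 -0.03 -0.007 0.12 0 0 0" --pt "1 -0.03 -0.007 0.12 0 0 0" --pt "1 -0.03 -0.007 0.12 0 0 0"

```text
t: 17.4
tcp_pos: [0.5325, 0.0255, 0.299]
orientation: [-0.001, 0.991, -0.13, 0.001]
contact_force: [-0.4, 0.4, 0.5]
finger_gap: -0.001
finger_force: 0.0
```

```bash
python3 tee.py .193; python3 - <<'E'
from h import *
a=cams.grab_frame("scene");b=cams.grab_frame("side")
f=lambda i:cv2.resize(i,(400,420),interpolation=cv2.INTER_CUBIC)
cv2.imwrite("pics/a7.png",np.hstack([f(a[170:296,225:345]),f(b[165:300,240:368])]))
E
```

```text
side [279.2 178.5] [0.5679 0.0572 0.193 ] r 0.062 ang 102.3 24
side [303.8 207.9] [ 0.5933 -0.0591  0.193 ] r 0.057 ang -77.6 48
scene [284.7 188.3] [ 0.5962 -0.065   0.193 ] r 0.064 ang -76.2 16
scene [259.5 204. ] [0.5686 0.0503 0.193 ] r 0.055 ang 103.1 30
wrist [366.6 109.9] [ 0.594 -0.06   0.193] r 0.058 ang -77.2 350
wrist [238.8 177.8] [0.5682 0.0535 0.193 ] r 0.058 ang 102.7 247
17.55 [0.5314 0.0253 0.2967] [ 0.2  1.1 -1.7]
```

View pics/a7.png

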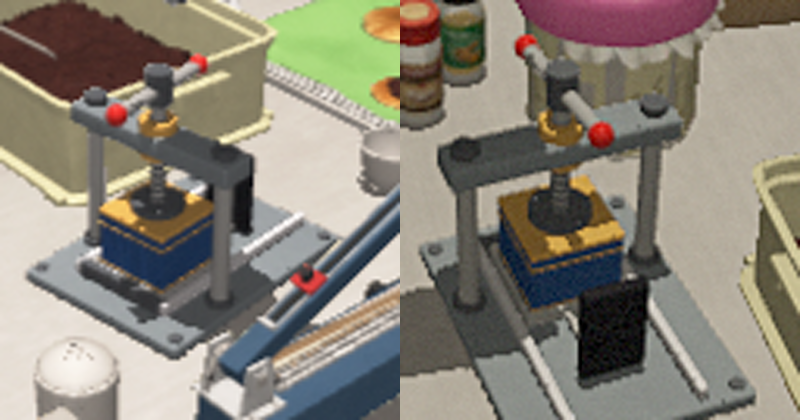

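The tray is home, the foot bears on a flush lid, the bar has stayed at 103°, and the robot is clear. Handing in.

```bash
python3 -c "
from workcell import manip
print(manip.hand_in())"
```

```text
the job is handed in; nothing more can be done
None
```

I pushed the tray home against its stop and screwed the lid down until the turning force rose to about 15–18 N at the grip point. That is past the 13 N that marks home and below the 25 N that dents the tin. The screw was left bearing on the lid with the robot clear, and the job is handed in with no verdict shown.

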